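# Count three beads out of the ratchet dispenser

## Robot

A 6-joint arm with a two-finger parallel gripper is mounted at the origin on the work surface. World frame = base frame: x ahead of the robot, y to its left, z up, the work surface at z = 0. Lengths are in m, angles in rad, forces in N, time in s.
With the tool pointing down it reaches from about 0.225 to 0.875 m from the base axis. Payload 3.4 kg.
Tool frame: the origin (TCP) lies midway between the tips of the shut fingers; the grasp point (between the pads) lies behind it (manip.grip_point_offset is the z of the grasp point in the tool frame, in m); z points along the fingers, x is the direction in which the jaws open and shut, and the axes are right-handed (so a half turn about z gives the same grasp; the last joint's range is limited). The gripper opens to 85 mm and grips with 20 to 120 N. Pads are 22 mm wide; open, the fingers measure 114 mm over their backs; the gripper's body (76 mm by 85 mm) begins 54 mm behind the grasp point. The pads swing forward as they close: fully open they stand 13 mm farther back than shut.
Start: joints at [1.023, 0.276, 1.505, -0, 1.361, -0.121], TCP at [0.238, 0.523, 0.231] pointing down, gripper open.
Joint ranges: [-2.89, 2.89], [-0.75, 2.08], [0.22, 2.7], [-1.18, 4.32], [0.11, 2.71], [-2.7, 2.7]. Speed limits (rad/s): [2.57, 2.57, 3.14, 3.14, 3.14, 3.14].

## Interface

Orientations are given as a unit quaternion [w, x, y, z].
In Python, from rig import manip, eyes, recognise, regions_of, mark_of gives the robot as it stands.
- The arm moves only by the shell command python3 -m inch 'ROWS' [FORCE]. ROWS is JSON, a list of rows, each a list of 5 numbers: the gripper command: -1 is shut, 1 is fully open, values between are in proportion, then the shift along the tool's x, y, z in mm, then the turn about the tool's z in degrees. A call has 1 to 20 rows; each row shifts and turns the pose as measured when the row begins, along the tool's axes as they then stand; what a row does not reach is not made up. A row lasts 1/12 s, in which the tool goes at most 41.7 mm and 7.16 degrees, less where a joint would pass 70% of its speed; a pose out of reach is approached as far as the arm can. A call with a gripper value outside its range is refused whole. The fingers move at their own pace and stop on an object; FORCE is the grip in N (left out, the last holds). Time passes only in rows, so rows that do not move let the fingers close. It gives the time, the measured TCP pose, the force and the opening at its end, in the units of the state.
- manip.get_state(): the state, without advancing time (a new reading comes with each control period).
- eyes.get_image(name): name is "scene" or "top"; returns a dict with "frame" (400x640x3 uint8, red, green, blue), "K" (3x3 intrinsics, pixels), "rvec" (rotation vector, rad) and "tvec" (3), from world to camera coordinates, as OpenCV has them. Camera axes: x right, y down, z forward; pixel columns grow to the right and rows downward; lengths in m; the calibration is good to about 2 mm. A picture is of the moment at which its call begins. There is no depth.
- manip.sign_off(): hands the job in, once; it reports no verdict.
Trained networks look in a picture, given as the dict that the camera call returned (one of the last four; its "shot" number tells which), for a name from the list of things; names that differ only in an ending like _2 or _b are one class to them, and where a whole thing is asked for, a point or a joint stands for the part that bears it (a point fixed in the world has none). Each returns a list of dicts, best first, with "confidence" (0 to 1); they miss things now and then, are a little off and sometimes report something else, mostly with a low value. They report only what shows in the picture. A call takes as long as a camera call. They do not tell look-alikes from the thing itself.
- recognise(picture, target): "bbox" ([left, top, width, height] in pixels, round what is visible of it).
- regions_of(picture, target): "mask" (400x640 bool, what is visible of it) and "bbox" ([left, top, width, height] in pixels, round what is visible of it).
- mark_of(picture, target): "point" ([row, column] in pixels: a listed point, or the origin of a listed thing).
The state is a dict: "clock": time; "qpos": joint angles; "qd": joint speeds; "effort": joint torques, N m; "position": TCP position; "ee_rot": TCP orientation; "contact_force": force on the tool from outside, world axes, zero at the start; "moment": the same for the moment, N m; "width": finger opening in m.
Only numpy, scipy, OpenCV 4.12 (cv2) and the standard library are available. Lean on these libraries where they do the work, as an engineer would, in place of code of your own. Each camera call takes 0.05 s, during which the arm holds its last target.

## Task

Three beads are needed to mend a bead loop. The pawl on the bead dispenser stops its wheel from turning back, so first flip the pawl fully over, off the wheel, and then turn the paddle knob clockwise (seen from above) by three clicks, so that exactly three beads drop into the bowl under the spout and the other two stay in the wheel. Leave the pawl flipped over, let go of the knob, and do not shift the bowl, jar, flashlight or coin tin.

Things in the scene. Friction and masses are not known exactly. Their poses are not given: they have to be found in the camera images.
- dispenser: Oak bead dispenser, fixed; origin on the table below the wheel's upright axis, z up, -x is its front (spout side). Foot board x -110 to +68 mm, 150 wide, 10 high. A rear column carries a 128 x 134 mm floor, top at z = 100 mm; on it a closed clear drum, radius 64, up to z = 131, holds the wheel with 8 pockets, one every 45 degrees, at radius 42.5. Drop hole 28 x 27 mm at (-42.5, 0).
- wheel_mid (a point): Middle of the wheel, 114 mm up. Springy detents hold it every 45 degrees: some 0.14 N m to leave one; past halfway it snaps on to the next by itself (one click) and the pocket now over the hole drops its bead. The pocket over the hole starts empty; clockwise turning (from above) brings bead1 to bead5 in order; the other way two empty pockets come first, then bead5.
- ratchet_mid (a point): Middle of the steel ratchet disc above the drum, 153 mm up, part of the wheel: 8 radial teeth out to radius 56 mm, tops at z = 160 mm. With the pawl in the teeth the wheel turns counter-clockwise only; it should not be turned that way in this job.
- knob: Paddle knob above the wheel: upright dark wooden bar 44 mm long (own x), 12 thick (own y), 40 high, z = 167 to 207 mm; origin at its centre on the wheel's axis. Loose on the shaft: 0.2 rad of free play either way from the middle (its x along the dispenser's x at the start), starting anywhere in it. The wheel follows once the play is used up and snaps ahead of the knob at a click.
- pawl (a joint): Angle of the pawl about its pivot (rad): 0 = lying in the ratchet teeth (blocks clockwise turning), 2.2 = flipped fully over to the front, off the wheel, against its stop. Gravity holds it at either end; it topples over by itself past about 1.3.
- pawl_pivot (a point): The pawl's level pivot axis, parallel to the dispenser's y; fixed, at dispenser (-37, -50, 172) mm. An upright post stands beside it at dispenser y -67 to -61, up to z = 180. The 40 mm arm of the pawl reaches from here to the back (+x of the dispenser) and down into the teeth.
- pawl_tab (a point): Tip of the pawl's steel thumb tab, 16 mm wide, 4 thick, 45 long from the pivot. It starts leaning 30 degrees from upright to the back, tip at dispenser (-14.5, -50, 211) mm. Flip the 50 g pawl by pushing the tab's upper part from behind to the front (-x). The arm, at 87 degrees to the tab, swings up behind it: keep the pusher 22 mm or more above the pivot.
- spout (a point): Mouth of the spout, 68 mm above the table, at dispenser (-42.5, 0).
- bowl: Loose round terracotta bowl under the spout on the foot board; rim radius 44 mm, height 42 mm, origin at the centre of its underside, 10 to 17 mm in front of the spout's centre.
- bead1: A white ceramic bead, a 20 mm ball of 10.5 g (this body's origin is no fixed point of it: use the point).
- bead1_center (a point): Centre of bead1, the first to reach the spout; 110 mm above the table while in its pocket, where it has some 5 mm of play; below 60 mm once in the bowl.
- bead2: A white ceramic bead, a 20 mm ball of 10.5 g (this body's origin is no fixed point of it: use the point).
- bead2_center (a point): Centre of bead2, the second to reach the spout; 110 mm above the table while in its pocket, where it has some 5 mm of play; below 60 mm once in the bowl.
- bead3: A white ceramic bead, a 20 mm ball of 10.5 g (this body's origin is no fixed point of it: use the point).
- bead3_center (a point): Centre of bead3, the third to reach the spout; 110 mm above the table while in its pocket, where it has some 5 mm of play; below 60 mm once in the bowl.
- bead4: A white ceramic bead, a 20 mm ball of 10.5 g (this body's origin is no fixed point of it: use the point).
- bead4_center (a point): Centre of bead4, the fourth to reach the spout; 110 mm above the table while in its pocket, where it has some 5 mm of play; below 60 mm once in the bowl.
- bead5: A white ceramic bead, a 20 mm ball of 10.5 g (this body's origin is no fixed point of it: use the point).
- bead5_center (a point): Centre of bead5, the fifth to reach the spout; 110 mm above the table while in its pocket, where it has some 5 mm of play; below 60 mm once in the bowl.
- jar: Lidded ceramic jar, 76 mm wide, 112 mm high, standing on the table; origin under its centre. Leave alone.
- flashlight: Grey plastic mini flashlight standing on its 36 mm head, 95 mm high; origin under its centre. Leave alone.
- coin_tin: Round stainless steel coin tin, 71 mm wide, 48 mm high; origin under its centre. Leave alone.
Things that resemble listed ones, but are neither listed nor needed, are in the scene too. Several things have the shape of the bowl; the one meant has the colours described above.

How it is judged:
On the way, in this order (a step that is already met when the one before it is completed fails the run):
1. the pawl is flipped over before any bead has dropped (value of joint pawl above 1.9 rad and z of bead1_center in the frame of dispenser above 0.1 m and horizontal distance between bead1_center and dispenser below 0.06 m), for 0.2 s.
2. the first bead has dropped into the bowl, with the pawl flipped over (horizontal distance between bead1_center and bowl below 0.04 m and height (world z) of bead1_center below 0.06 m and value of joint pawl above 1.9 rad), for 0.1 s.
At the end, for the whole second after the job is handed in: bead1, bead2 and bead3 rest in the bowl (centres within 40 mm of its axis, below 60 mm height, slower than 50 mm/s), bead4 and bead5 are still inside the wheel, the pawl is flipped over (above 1.9 rad), the bowl is within 25 mm and the jar, flashlight and coin tin within 30 mm of where they stood (all of step 2 and horizontal distance between each of bead2_center, bead3_center and bowl below 0.04 m and height (world z) of each of bead2_center, bead3_center below 0.06 m and z of each of bead4_center, bead5_center in the frame of dispenser above 0.1 m and horizontal distance between each of bead4_center, bead5_center and dispenser below 0.06 m and distance of bowl from where it was at the start of the episode below 0.025 m and linear speed of each of bead1, bead2, bead3 below 0.05 m/s and distance of each of jar, flashlight, coin_tin from where it was at the start of the episode below 0.03 m); the robot touches nothing.
It fails at once if a bystander is shifted by more than 30 mm (distance of any of jar, flashlight, coin_tin from where it was at the start of the episode above 0.03 m).
It fails at once if a fourth bead leaves the wheel (z of bead4_center in the frame of dispenser below 0.095 m).
It also fails if it takes over 70 s, if anything falls off the work surface, if the arm or the gripper's body presses on something with over 40 N, if the wrist force passes 120 N, or if a joint passes its speed limit or range.

## Working session

There is one attempt and no reset: what is moved stays moved. The work goes in short steps, Python scripts to look and compute and a shell command to move; the robot and the scene stay as the last step left them, time stands still between calls to the robot, and variables do not carry over. Pictures are saved under pics/ and viewed, and the job is handed in when it is done.

```bash
ls; mkdir -p pics
cat > h.py <<'E'
import numpy as np, cv2
from rig import manip, eyes, recognise, regions_of, mark_of
def ray(p,rc):
    R=cv2.Rodrigues(np.array(p["rvec"],float))[0]; t=np.array(p["tvec"],float).ravel()
    d=np.linalg.inv(np.array(p["K"]))@np.array([rc[1],rc[0],1.]); return -R.T@t, R.T@d
def atz(p,rc,z):
    c,d=ray(p,rc); return c+d*(z-c[2])/d[2]
def proj(p,X):
    return cv2.projectPoints(np.array(X,float).reshape(-1,1,3),np.array(p["rvec"],float),np.array(p["tvec"],float),np.array(p["K"],float),None)[0].reshape(-1,2)
def save(p,n): cv2.imwrite("pics/"+n+".png",np.asarray(p["frame"])[:,:,::-1])
E
python3 - <<'E'
from h import *
s=manip.get_state(); print(s, manip.grip_point_offset)
Z=dict(dispenser=0,wheel_mid=.114,ratchet_mid=.153,knob=.187,pawl_pivot=.172,pawl_tab=.211,spout=.068,bowl=.01,jar=0,flashlight=0,coin_tin=0)
for n in ("scene","top"):
    p=eyes.get_image(n); save(p,n+"0")
    for k,z in Z.items():
        for m in mark_of(p,k)[:2]: print(n,k,np.round(m["point"],1),round(m["confidence"],2),np.round(atz(p,m["point"],z),4))
E
```

```text
pics
{'clock': 0.0, 'qpos': array([ 1.02299962e+00,  2.76586543e-01,  1.50616496e+00, -1.69384690e-05,
        1.36067123e+00, -1.20978902e-01]), 'qd': array([-0.00026276,  0.00043765, -0.00144243,  0.00053715,  0.00054071,
       -0.00019748]), 'effort': array([ 6.39873560e-04, -4.16761708e+01, -2.45802498e+01, -5.11732542e-04,
        1.09007297e-02,  2.11900283e-05]), 'position': array([0.2377545 , 0.52295477, 0.23043184]), 'ee_rot': array([ 4.06295861e-04,  8.40824528e-01,  5.41307007e-01, -8.19931826e-04]), 'contact_force': array([-0.47731161, -0.55880769, -0.87936647]), 'moment': array([ 0.01692299, -0.00586877, -0.0190241 ]), 'width': 0.08560001949897549} -0.0187
scene dispenser [247.2 343. ] 0.92 [ 0.592  -0.0373  0.    ]
scene wheel_mid [210.6 343.3] 0.78 [ 0.5822 -0.0195  0.114 ]
scene ratchet_mid [194.2 343.8] 0.83 [ 0.5733 -0.0015  0.153 ]
scene ratchet_mid [177.1 374.3] 0.36 [0.6069 0.1116 0.153 ]
scene pawl_pivot [193.9 320.4] 0.67 [ 0.5339 -0.0529  0.172 ]
scene pawl_tab [183.6 325.6] 0.58 [ 0.5518 -0.055   0.211 ]
scene spout [215.4 328.4] 0.73 [ 0.5284 -0.0087  0.068
[... 606 characters left out ...]
6141 -0.3286  0.114 ]
top ratchet_mid [169.6 314.8] 0.93 [ 0.5916 -0.0163  0.153 ]
top knob [167.9 314. ] 0.49 [ 0.5871 -0.0146  0.187 ]
top knob [198.4 309.5] 0.44 [ 0.5116 -0.0032  0.187 ]
top pawl_pivot [190.8 331.3] 0.97 [ 0.533  -0.0562  0.172 ]
top pawl_pivot [166.4 313.2] 0.67 [ 0.5949 -0.0125  0.172 ]
top pawl_tab [176.1 335.8] 0.61 [ 0.5601 -0.0663  0.211 ]
top spout [201.2 312.6] 0.92 [ 0.5276 -0.0093  0.068 ]
top bowl [261.7 304.5] 0.94 [0.373  0.0143 0.01  ]
top bowl [165.5 373.1] 0.81 [ 0.6388 -0.1786  0.01  ]
top flashlight [162.3 432.9] 0.55 [ 0.649  -0.3481  0.    ]
top coin_tin [210.7 196.6] 0.8 [0.5169 0.3139 0.    ]
top coin_tin [200.4 311.7] 0.45 [ 0.543  -0.0061  0.    ]
```

Run:
```python
import cv2
a=cv2.imread("pics/top0.png"); cv2.imwrite("pics/t0c.png",cv2.resize(a[110:260,220:420],None,fx=4,fy=4,interpolation=2))
a=cv2.imread("pics/scene0.png"); cv2.imwrite("pics/s0c.png",cv2.resize(a[140:290,260:460],None,fx=4,fy=4,interpolation=2))
```

```text
(no output)
```

View pics/top0.png

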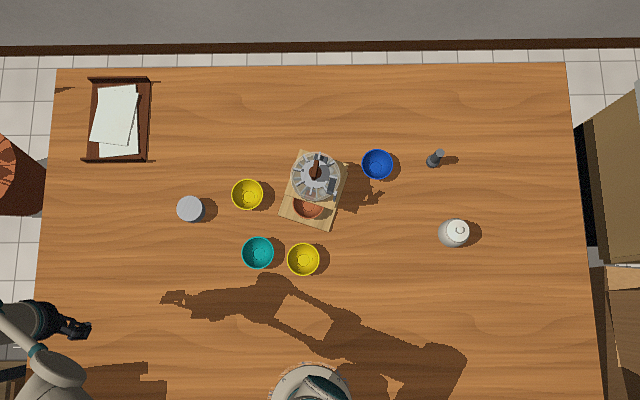

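View pics/scene0.png

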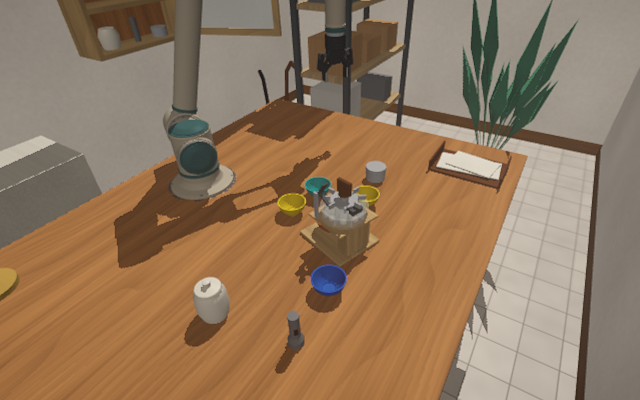

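```bash
sleep 1
```

```text
(no output)
```

View pics/t0c.png

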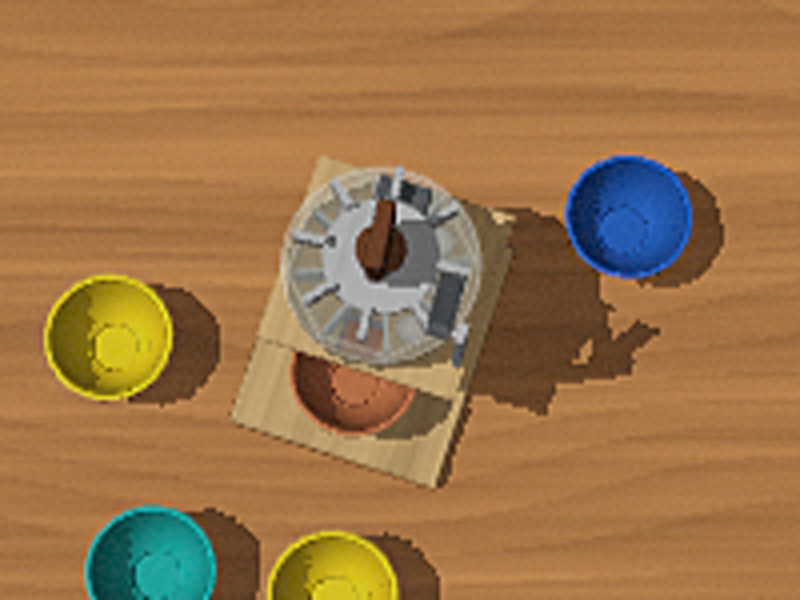

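View pics/s0c.png

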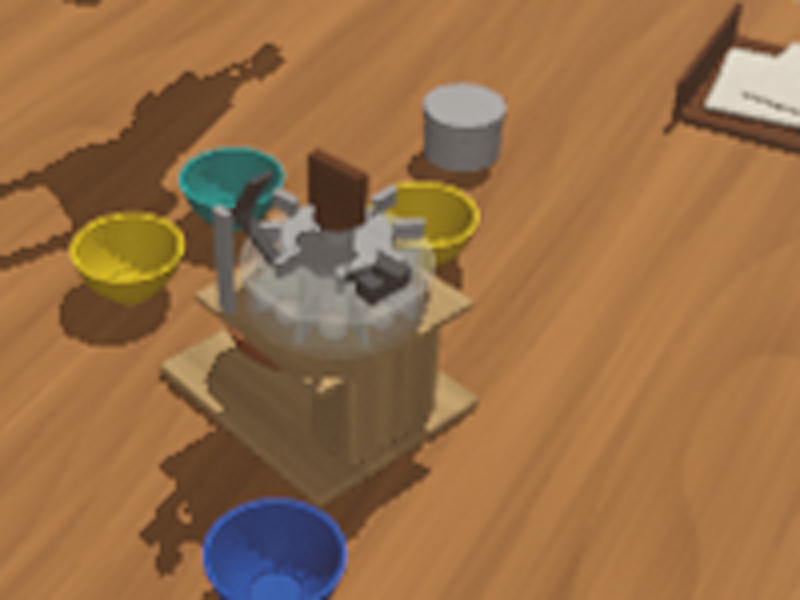

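Run:
```python
from h import *
from scipy.optimize import least_squares
P={n:eyes.get_image(n) for n in("scene","top")}
obs=[]
def add(n,u,v,X,w): obs.append((n,np.array([u,v]),np.array(X)/1000,w))
c=lambda x,y,o:(o[0]+x/4,o[1]+y/4)
T=(220,110);S=(260,140)
add("top",*c(232,418,T),(-110,75,10),1);add("top",*c(437,488,T),(-110,-75,10),1)
add("scene",*c(162,368,S),(-110,-75,10),1);add("scene",*c(321,492,S),(68,-75,10),1);add("scene",*c(477,400,S),(68,75,10),1)
Q=dict(ratchet_mid=(0,0,153),pawl_pivot=(-37,-50,172),pawl_tab=(-14.5,-50,211),wheel_mid=(0,0,114),spout=(-42.5,0,68),dispenser=(0,0,0))
for n in P:
    for k,X in Q.items():
        for m in mark_of(P[n],k)[:1]: add(n,m["point"][1],m["point"][0],X,.5*m["confidence"])
def W(x,X): 
    a=x[2];return np.array([x[0]+np.cos(a)*X[0]-np.sin(a)*X[1],x[1]+np.sin(a)*X[0]+np.cos(a)*X[1],X[2]])
f=lambda x:np.concatenate([w*(proj(P[n],W(x,X))[0]-u) for n,u,X,w in obs])
r=least_squares(f,[.585,-.015,-.3],loss="soft_l1");print(r.x,np.degrees(r.x[2]));
for (n,u,X,w) in obs: print(n,X,u.round(1),(proj(P[n],W(r.x,X))[0]-u).round(1))
for n in P:
    for k in("jar","coin_tin","flashlight"): pass
# overlay
for n,o in(("top",T),("scene",S)):
    im=cv2.resize(np.asarray(P[n]["frame"])[o[1]:o[1]+150,o[0]:o[0]+200,::-1],None,fx=4,fy=4,interpolation=2)
    def ln(pts,col):
        q=((proj(P[n],[W(r.x,np.array(p)/1000) for p in pts])-o+.5)*4).astype(int); cv2.polylines(im,[q],False,col,1)
    ln([(-110,75,10),(-110,-75,10),(68,-75,10),(68,75,10),(-110,75,10)],(255,0,0))
    th=np.linspace(0,6.3,50)
    ln([(64*np.cos(t),64*np.sin(t),131) for t in th],(0,255,0))
    ln([(56*np.cos(t),56*np.sin(t),160) for t in th],(0,255,255))
    ln([(22*a,6*b,207) for a,b in((1,1),(1,-1),(-1,-1),(-1,1),(1,1))],(0,0,255))
    ln([(-37,-50,172),(-14.5,-50,211)],(255,0,255))
    cv2.imwrite(f"pics/ov_{n}.png",im)
```

```text
[ 0.58257571 -0.01685332 -0.31670854] -18.146062822704383
top [-0.11   0.075  0.01 ] [278.  214.5] [-0.7  0.4]
top [-0.11  -0.075  0.01 ] [329.2 232. ] [ 0.1 -0.7]
scene [-0.11  -0.075  0.01 ] [300.5 232. ] [-1.6 -0.6]
scene [ 0.068 -0.075  0.01 ] [340.2 263. ] [-0.3  2.5]
scene [0.068 0.075 0.01 ] [379.2 240. ] [ 0.6 -0.7]
scene [0.    0.    0.153] [345.  197.3] [-1.  1.]
scene [-0.037 -0.05   0.172] [320.8 193.7] [-1. -0.]
scene [-0.0145 -0.05    0.211 ] [322.5 185.4] [ 2.6 -0.7]
scene [0.    0.    0.114] [344.3 210.6] [-0.4 -0.5]
scene [-0.0425  0.      0.068 ] [328.5 216. ] [ 5.1 -0. ]
scene [0. 0. 0.] [347.  243.4] [-3.3 -1.7]
top [0.    0.    0.153] [314.1 174.8] [ 1.  -1.7]
top [-0.037 -0.05   0.172] [332.2 192.6] [-2.3 -1.3]
top [-0.0145 -0.05    0.211 ] [335.6 179.2] [-2.5 -0.2]
top [0.    0.    0.114] [311.1 175.3] [4.1 1.5]
top [-0.0425  0.      0.068 ] [311.5 198.7] [-1.1 -2.9]
top [0. 0. 0.] [313.  186.2] [2.4 0.3]
```

```bash
sleep 3
```

```text
(no output)
```

View pics/ov_top.png

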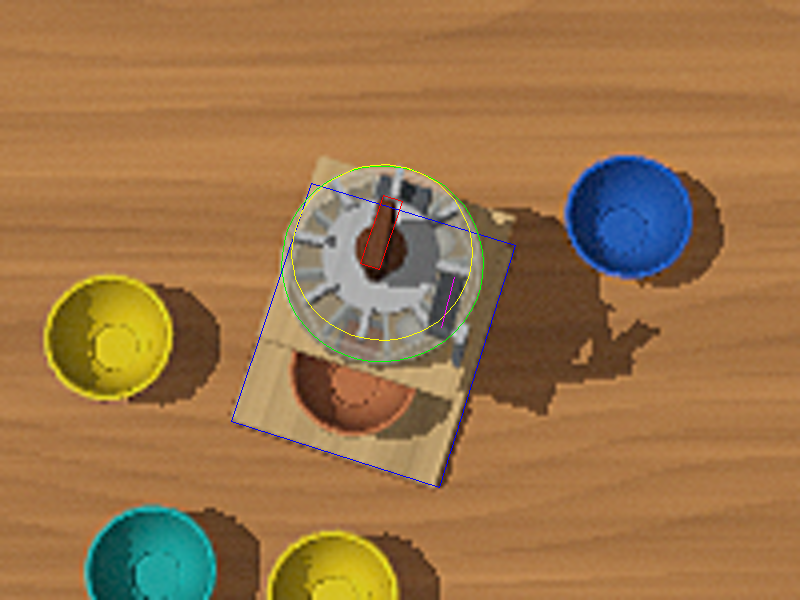

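View pics/ov_scene.png

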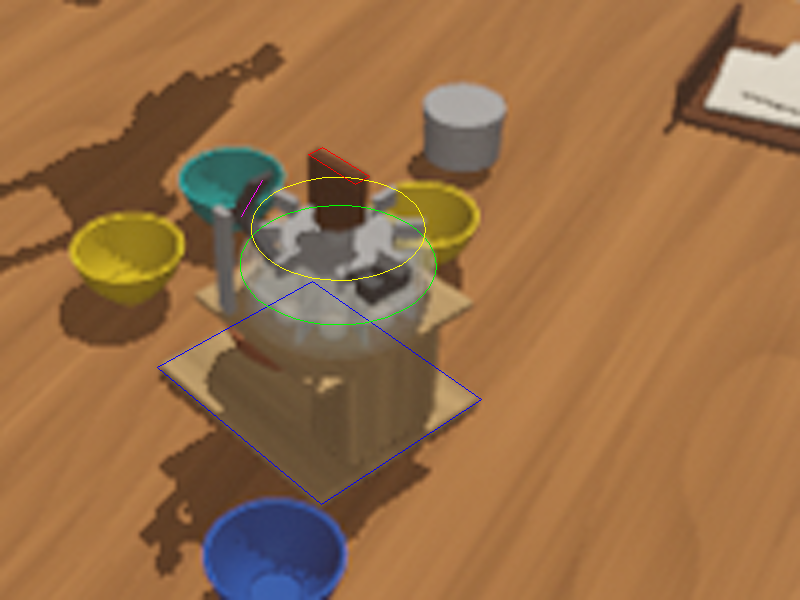

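```bash
cat >> h.py <<'E'
from scipy.spatial.transform import Rotation as Ro
O=np.array([.583,-.0165]);A=np.radians(-18.1)
def d2w(x,y): return O+np.array([np.cos(A)*x-np.sin(A)*y,np.sin(A)*x+np.cos(A)*y])/1000
def st():
    s=manip.get_state(); w,x,y,z=s["ee_rot"]; return s,Ro.from_quat([x,y,z,w])
def go(x,y,z,yaw=None):
    s,R=st(); T=np.append(d2w(x,y),z/1000); X=R.as_matrix()[:,0]; cur=np.degrees(np.arctan2(X[1],X[0]))
    print("tool shift mm",(R.inv().apply(T-s["position"])*1000).round(1),"yaw",cur.round(2),"tilt z",R.as_matrix()[:,2].round(4),"turn", None if yaw is None else round(-(yaw-cur),2),"t",s["clock"],"q6",s["qpos"][5],"dist",np.linalg.norm(T-s["position"]))
    p=s["position"][:2]-O; c,n=np.cos(A),np.sin(A); print("disp xyz",((c*p[0]+n*p[1])*1000).round(1),((-n*p[0]+c*p[1])*1000).round(1),(s["position"][2]*1000).round(1),"F",s["contact_force"].round(2),"M",s["moment"].round(3),"w",s["width"])
E
python3 -c "
from h import *
go(12,-50,265,71.9)"
```

```text
tool shift mm [-397.1  555.   -33.7] yaw 65.54 tilt z [ 0.e+00  1.e-04 -1.e+00] turn -6.36 t 1.9 q6 -0.12097670997849207 dist 0.6832392358472036
disp xyz -495.6 406.1 231.3 F [-0.3  -0.19  0.42] M [-0.042 -0.018  0.052] w 0.08551461323925445
```

```bash
python3 -m inch '[[-1,-10,14,-17,-3.2],[-1,-20,28,-17,-3.2],[-1,-20,28,0,0],[-1,-20,28,0,0],[-1,-20,28,0,0],[-1,-20,28,0,0],[-1,-20,28,0,0],[-1,-20,28,0,0],[-1,-20,28,0,0],[-1,-20,28,0,0],[-1,-20,28,0,0],[-1,-20,28,0,0],[-1,-20,28,0,0],[-1,-20,28,0,0],[-1,-20,28,0,0],[-1,-20,28,0,0]]'; python3 -c "
from h import *
go(12,-50,265,71.9)"
```

```text
clock: 3.23
position: [0.5654, 0.0821, 0.2672]
ee_rot: [-0.001, 0.804, 0.595, 0.004]
contact_force: [0.5, -0.3, 0.3]
width: -0.0001
tool shift mm [-139.4   56.7    1.3] yaw 73.01 tilt z [ 0.0046  0.0064 -1.    ] turn 1.11 t 3.2333 q6 -1.256824976240611 dist 0.1504822969066081
disp xyz -47.4 88.2 267.2 F [ 0.47 -0.34  0.32] M [ 0.023  0.001 -0.031] w -0.00011722612919126885
```

```bash
python3 -m inch '[[-1,-25,10,0,1],[-1,-25,10,0,0],[-1,-25,10,0,0],[-1,-25,10,0,0],[-1,-25,10,0,0],[-1,-14,6,0,0],[-1,0,0,0,0]]'; python3 -c "
from h import *
go(12,-50,198,71.9)"
```

```text
clock: 3.82
position: [0.5816, -0.0823, 0.2646]
ee_rot: [0.001, 0.811, 0.585, 0.004]
contact_force: [0.9, -0.5, 0.4]
width: 0.0002
tool shift mm [12.6 -7.6 66.6] yaw 71.54 tilt z [ 0.0072  0.003  -1.    ] turn -0.36 t 3.8167 q6 -1.5112705396814947 dist 0.06821083205252446
disp xyz 19.1 -63.0 264.6 F [ 0.88 -0.51  0.44] M [0.02  0.008 0.029] w 0.0001837482961332439
```

```bash
python3 -m inch '[[-1,6,-3,10,0],[-1,5,-3,10,0],[-1,0,0,0,0]]'; python3 -c "
from h import *
go(12,-50,198,71.9)
for n in('top','scene'):
    p=eyes.get_image(n); f=np.asarray(p['frame'])[110:260,220:420,::-1] if n=='top' else np.asarray(p['frame'])[120:270,240:440,::-1]
    cv2.imwrite('pics/a_'+n+'.png',cv2.resize(f,None,fx=4,fy=4,interpolation=2))"
```

```text
clock: 4.07
position: [0.5792, -0.0682, 0.2428]
ee_rot: [0.0, 0.812, 0.584, 0.004]
contact_force: [-0.2, 0.4, -0.8]
width: 0.0002
tool shift mm [-0.1 -0.7 44.8] yaw 71.4 tilt z [ 0.0073  0.0052 -1.    ] turn -0.5 t 4.0667 q6 -1.4880426983634716 dist 0.04478627263723661
disp xyz 12.4 -50.3 242.8 F [-0.24  0.42 -0.77] M [ 0.041  0.026 -0.018] w 0.00019146065782614147
```

```bash
sleep 4
```

```text
(no output)
```

View pics/a_top.png

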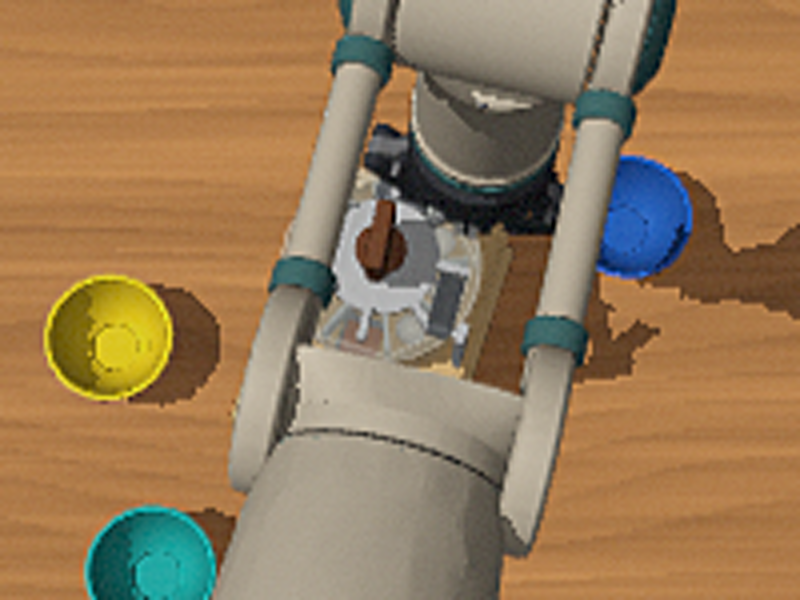

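View pics/a_scene.png

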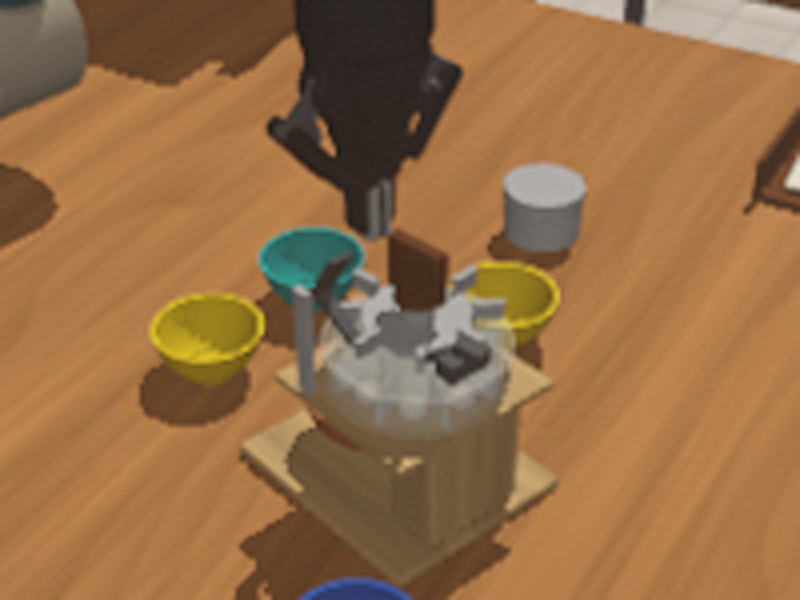

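```bash
python3 -m inch '[[-1,0,0,12,0],[-1,0,0,12,0],[-1,0,0,12,0],[-1,0,0,8,0],[-1,0,0,0,0]]'; python3 -c "
from h import *
go(-30,-50,198,71.9)"
```

```text
clock: 4.58
position: [0.582, -0.0635, 0.201]
ee_rot: [0.003, 0.809, 0.587, 0.007]
contact_force: [-0.5, -1.0, -0.5]
width: -0.0002
tool shift mm [ -5.1 -43.6   2.4] yaw 71.91 tilt z [ 0.015   0.0028 -0.9999] turn 0.01 t 4.5833 q6 -1.4881462905149663 dist 0.04399612551031635
disp xyz 13.6 -45.0 201.0 F [-0.48 -1.02 -0.52] M [-0.016 -0.017 -0.011] w -0.000224457576029376
```

```bash
python3 -m inch '[[-1,-4,-8,2,0],[-1,0,-8,0,0],[-1,0,-8,0,0],[-1,0,-8,0,0],[-1,0,-8,0,0],[-1,0,0,0,0]]'; python3 -c "
from h import *
go(-64,-50,198,71.9)"
```

```text
clock: 5.08
position: [0.5393, -0.053, 0.2007]
ee_rot: [0.005, 0.809, 0.588, 0.008]
contact_force: [-0.4, 0.1, 0.2]
width: 0.0
tool shift mm [ -1.7 -33.8   2.1] yaw 72.01 tilt z [ 0.0183  0.0022 -0.9998] turn 0.11 t 5.0833 q6 -1.4894681725339787 dist 0.033927337310493744
disp xyz -30.2 -48.3 200.7 F [-0.36  0.09  0.19] M [-0.021  0.024  0.007] w 4.829028785321941e-05
```

```bash
python3 -m inch '[[-1,0,-8,2,0],[-1,0,-8,0,0],[-1,0,-8,0,0],[-1,0,-7,0,0],[-1,0,0,0,0],[-1,0,0,0,0]]'; python3 -c "
from h import *
go(-64,-50,198,71.9)
for n in('scene',):
    p=eyes.get_image(n); f=np.asarray(p['frame'])[120:270,240:440,::-1]
    cv2.imwrite('pics/b_'+n+'.png',cv2.resize(f,None,fx=4,fy=4,interpolation=2))"
```

```text
clock: 5.58
position: [0.5059, -0.0422, 0.199]
ee_rot: [0.005, 0.809, 0.588, 0.009]
contact_force: [0.2, -0.3, 0.3]
width: 0.0001
tool shift mm [-1.6  1.3  1. ] yaw 72.01 tilt z [ 0.0204  0.0017 -0.9998] turn 0.11 t 5.5833 q6 -1.4837388749782203 dist 0.002315510447018082
disp xyz -65.3 -48.4 199.0 F [ 0.25 -0.3   0.32] M [0.022 0.015 0.012] w 6.82908928343375e-05
```

```bash
sleep 3
```

```text
(no output)
```

View pics/b_scene.png

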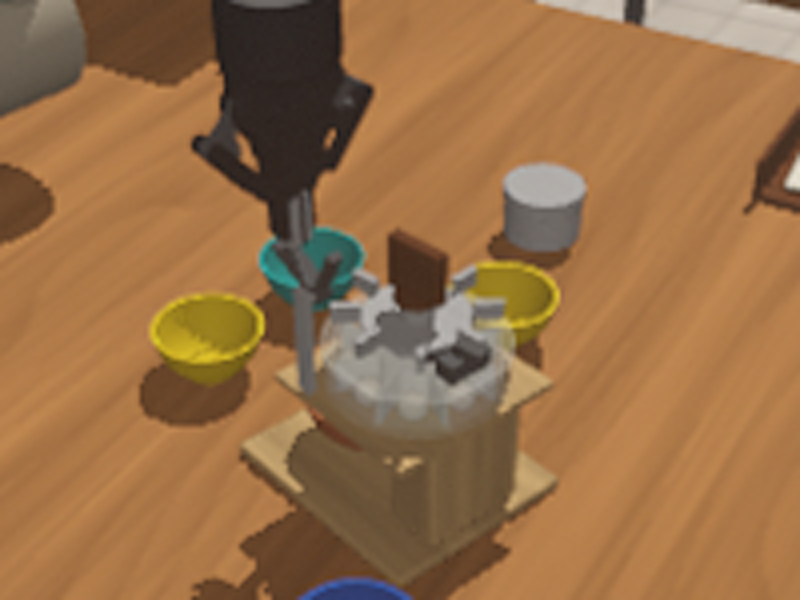

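```bash
python3 -m inch '[[-1,-1,-6,-1,0],[-1,0,-4,-1,0],[-1,0,0,0,0],[-1,0,0,0,0],[-1,0,0,0,0]]'; python3 -c "
from h import *
go(-64,-50,198,71.9)
for n in('scene',):
    p=eyes.get_image(n); f=np.asarray(p['frame'])[150:225,270:370,::-1]
    cv2.imwrite('pics/c_'+n+'.png',cv2.resize(f,None,fx=8,fy=8,interpolation=2))"
```

```text
clock: 6.05
position: [0.496, -0.0402, 0.2009]
ee_rot: [0.005, 0.809, 0.588, 0.009]
contact_force: [0.2, 0.4, -0.1]
width: -0.0004
tool shift mm [-0.5 11.3  3.1] yaw 72.0 tilt z [ 0.0206  0.0016 -0.9998] turn 0.1 t 6.05 q6 -1.4840425359003941 dist 0.011736486707362999
disp xyz -75.4 -49.6 200.9 F [ 0.19  0.42 -0.12] M [-0.013 -0.035 -0.032] w -0.00037804082574562867
```

```bash
sleep 3
```

```text
(no output)
```

View pics/c_scene.png

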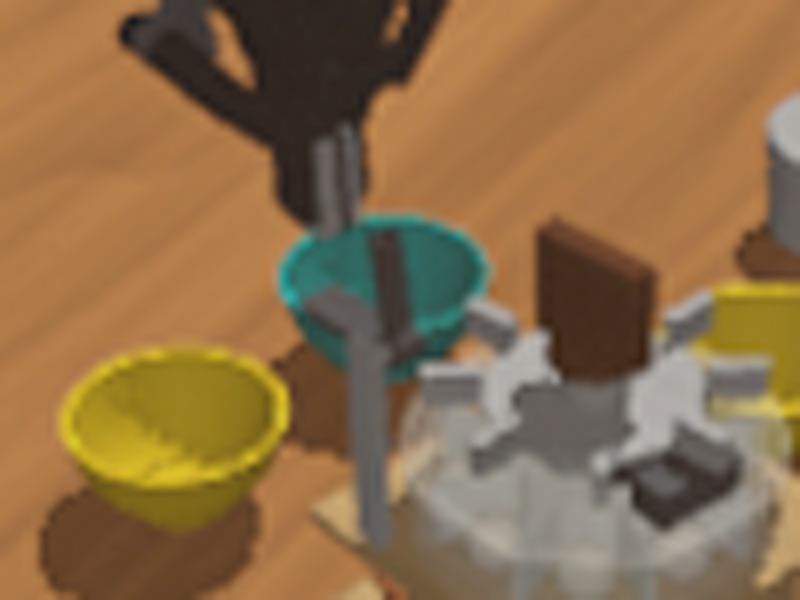

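```bash
python3 -m inch '[[-1,0,0,-15,0],[-1,0,0,-20,0],[-1,0,0,-20,0],[0.05,14,20,0,0],[0.05,18,25,0,0],[0.05,14,20,0,0],[0.05,0,0,0,0]]'; python3 -c "
from h import *
go(0,0,176,71.9)"
```

```text
clock: 6.68
position: [0.5733, -0.0166, 0.2597]
ee_rot: [0.006, 0.81, 0.587, 0.009]
contact_force: [0.7, 0.2, -0.2]
width: 0.0447
tool shift mm [ 2.5  7.5 83.9] yaw 71.85 tilt z [ 0.0208  0.0015 -0.9998] turn -0.05 t 6.6833 q6 -1.4079704429192506 dist 0.0842947013276396
disp xyz -9.1 -3.1 259.7 F [ 0.68  0.2  -0.24] M [ 0.031  0.063 -0.019] w 0.04465321501652643
```

```bash
python3 -m inch '[[0.05,2.5,7,15,0],[0.05,0,2,15,0],[0.05,0,0,0,0]]'; python3 -c "
from h import *
go(0,0,176,71.9)
for n in('scene',):
    p=eyes.get_image(n); f=np.asarray(p['frame'])[140:215,290:390,::-1]
    cv2.imwrite('pics/d_'+n+'.png',cv2.resize(f,None,fx=8,fy=8,interpolation=2))"
```

```text
clock: 6.93
position: [0.5855, -0.0168, 0.2294]
ee_rot: [0.006, 0.809, 0.587, 0.009]
contact_force: [-0.7, -0.1, -1.3]
width: 0.0449
tool shift mm [-0.9 -3.6 53.3] yaw 71.95 tilt z [ 2.220e-02  9.000e-04 -9.998e-01] turn 0.05 t 6.9333 q6 -1.4066900026710987 dist 0.053416327051853695
disp xyz 2.5 0.5 229.4 F [-0.7  -0.12 -1.28] M [-0.027  0.025  0.005] w 0.044939916272370116
```

```bash
sleep 3
```

```text
(no output)
```

View pics/d_scene.png

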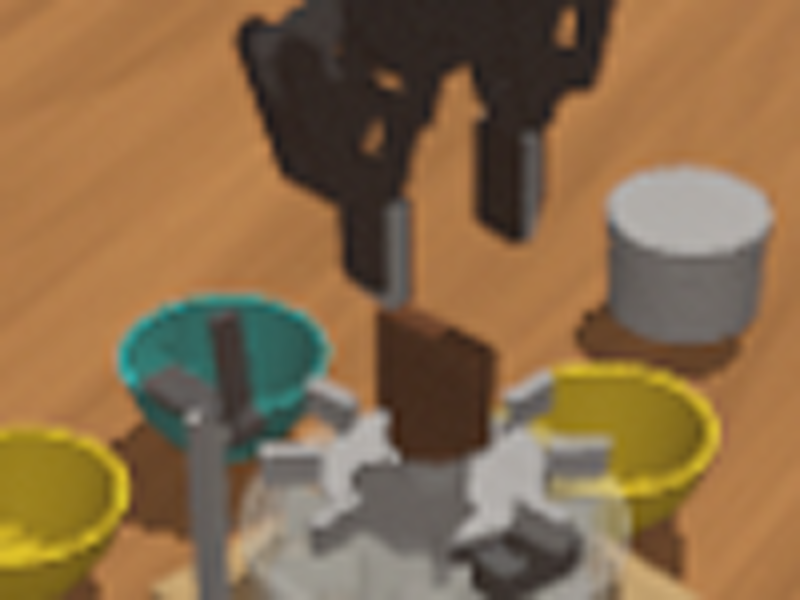

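```bash
python3 -m inch '[[0.05,0,-3,13,0],[0.05,0,-1,13,0],[0.05,0,0,13,0],[0.05,0,0,12,0],[0.05,0,0,0,0]]'; python3 -c "
from h import *
go(0,0,176,71.9)"
```

```text
clock: 7.4
position: [0.5831, -0.0167, 0.1826]
ee_rot: [0.009, 0.809, 0.587, 0.012]
contact_force: [-0.2, -0.4, -0.2]
width: 0.0449
tool shift mm [ 0.1 -0.3  6.6] yaw 71.9 tilt z [ 2.890e-02 -7.000e-04 -9.996e-01] turn -0.0 t 7.4 q6 -1.406165388143378 dist 0.006631177625887796
disp xyz 0.1 -0.1 182.6 F [-0.2  -0.39 -0.21] M [-0.01   0.042 -0.035] w 0.044940552221880994
```

```bash
python3 -m inch '[[0.05,0,0,5,0],[-1,0,0,0,0],[-1,0,0,0,0],[-1,0,0,0,0],[-1,0,0,0,0],[-1,0,0,0,0]]' 40; python3 -c "
from h import *
go(0,0,176,71.9)"
```

```text
clock: 7.9
position: [0.584, -0.0164, 0.1806]
ee_rot: [0.01, 0.81, 0.587, 0.013]
contact_force: [0.6, 0.5, -3.0]
width: 0.0107
tool shift mm [-0.4 -1.1  4.6] yaw 71.87 tilt z [ 0.0333  0.     -0.9994] turn -0.03 t 7.9 q6 -1.4063718207816678 dist 0.004714705041776561
disp xyz 1.0 0.4 180.6 F [ 0.58  0.53 -2.97] M [-0.127 -0.036 -0.006] w 0.010694727792583842
```

```bash
python3 -m inch '[[-1,0,0,0,6],[-1,0,0,0,6],[-1,0,0,0,6],[-1,0,0,0,6],[-1,0,0,0,6],[-1,0,0,0,6],[-1,0,0,0,0]]'; python3 -c "
from h import *
go(0,0,180,71.9)
p=eyes.get_image('scene'); f=np.asarray(p['frame'])[160:260,280:413,::-1]
cv2.imwrite('pics/e_scene.png',cv2.resize(f,None,fx=6,fy=6,interpolation=2))"
```

```text
clock: 8.48
position: [0.5831, -0.0177, 0.1806]
ee_rot: [0.007, 0.955, 0.297, 0.013]
contact_force: [1.7, 2.0, -3.9]
width: 0.0112
tool shift mm [ 0.6 -1.   0.6] yaw 34.57 tilt z [ 0.0298 -0.0054 -0.9995] turn -37.33 t 8.4833 q6 -0.75177862368057 dist 0.0013357709948013015
disp xyz 0.4 -1.1 180.6 F [ 1.72  1.98 -3.91] M [-0.417  0.168 -0.011] w 0.011187193027079254
```

```bash
sleep 3
```

```text
(no output)
```

View pics/e_scene.png

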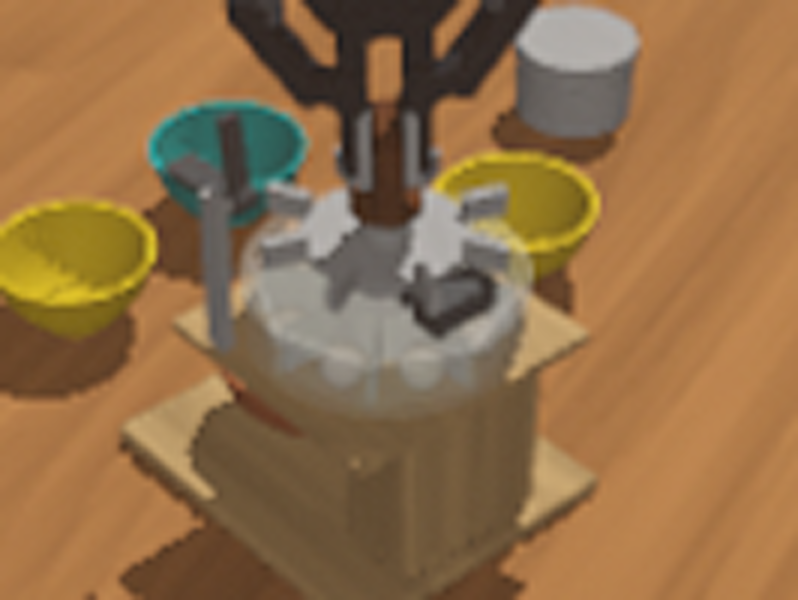

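```bash
python3 -m inch '[[-1,0,0,0,6],[-1,0,0,0,6],[-1,0,0,0,5],[-1,0,0,0,0],[-1,0,0,0,0],[-1,0,0,0,0]]'; python3 -c "
from h import *
go(0,0,180,71.9)
p=eyes.get_image('scene'); f=np.asarray(p['frame'])[160:260,280:413,::-1]
cv2.imwrite('pics/f_scene.png',cv2.resize(f,None,fx=6,fy=6,interpolation=2))"
```

```text
clock: 9.03
position: [0.5824, -0.018, 0.1806]
ee_rot: [0.006, 0.987, 0.158, 0.013]
contact_force: [1.6, 1.7, -1.6]
width: 0.0111
tool shift mm [ 1.  -1.2  0.6] yaw 18.21 tilt z [ 0.0274 -0.0071 -0.9996] turn -53.69 t 9.0333 q6 -0.46488085223474745 dist 0.001663584691063672
disp xyz -0.1 -1.6 180.6 F [ 1.55  1.73 -1.62] M [-0.379  0.314  0.022] w 0.011064784857907808
```

```bash
sleep 3
```

```text
(no output)
```

View pics/f_scene.png

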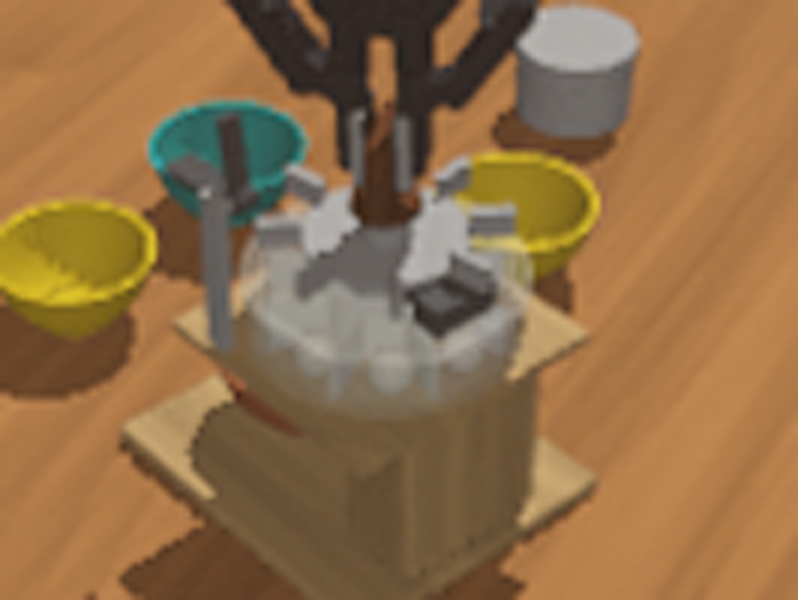

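```bash
python3 -m inch '[[-1,0,0,0,6],[-1,0,0,0,6],[-1,0,0,0,6],[-1,0,0,0,6],[-1,0,0,0,6],[-1,0,0,0,6],[-1,0,0,0,6],[-1,0,0,0,0],[-1,0,0,0,0],[-1,0,0,0,0]]'; python3 -c "
from h import *
go(0,0,180,71.9)
p=eyes.get_image('scene'); f=np.asarray(p['frame'])[160:260,280:413,::-1]
cv2.imwrite('pics/g_scene.png',cv2.resize(f,None,fx=6,fy=6,interpolation=2))
p=eyes.get_image('top'); f=np.asarray(p['frame'])[110:260,220:420,::-1]
cv2.imwrite('pics/g_top.png',cv2.resize(f,None,fx=4,fy=4,interpolation=2))"
```

```text
clock: 9.92
position: [0.5809, -0.0177, 0.1805]
ee_rot: [0.001, 0.978, -0.21, 0.012]
contact_force: [2.5, 0.9, -2.0]
width: 0.011
tool shift mm [ 1.4 -2.   0.6] yaw -24.29 tilt z [ 0.0229 -0.0065 -0.9997] turn -96.19 t 9.9167 q6 0.27673246485075864 dist 0.0025088902413830643
disp xyz -1.7 -1.8 180.5 F [ 2.52  0.89 -2.04] M [-0.113  0.41  -0.027] w 0.011037839773234562
```

```bash
sleep 3
```

```text
(no output)
```

View pics/g_scene.png

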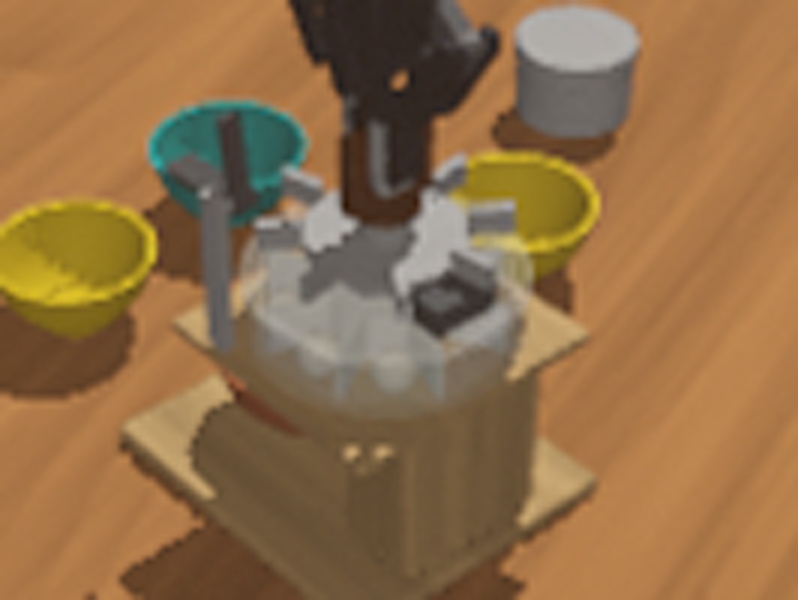

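View pics/g_top.png

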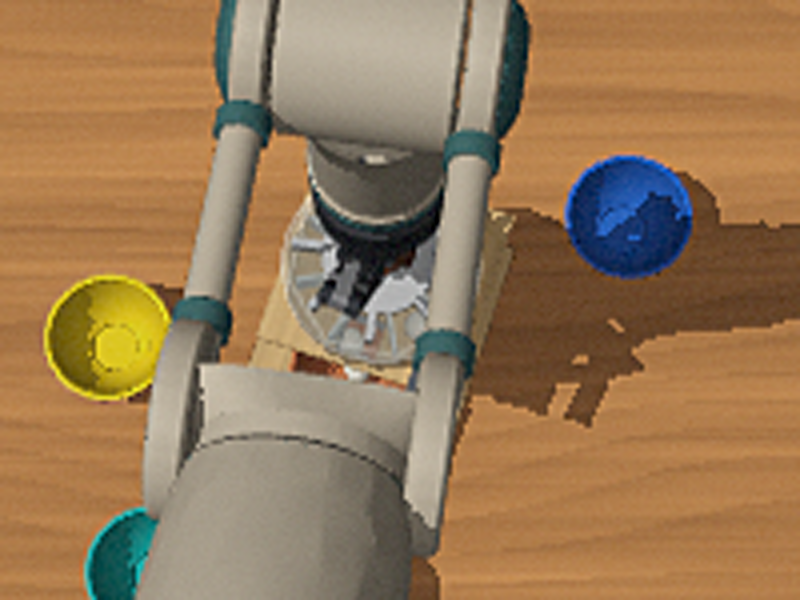

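```bash
python3 -m inch '[[-1,0,0,0,6],[-1,0,0,0,6],[-1,0,0,0,6],[-1,0,0,0,6],[-1,0,0,0,6],[-1,0,0,0,6],[-1,0,0,0,4],[-1,0,0,0,0],[-1,0,0,0,0],[-1,0,0,0,0]]'; python3 -c "
from h import *
go(0,0,180,71.9)
p=eyes.get_image('scene'); f=np.asarray(p['frame'])[160:260,280:413,::-1]
cv2.imwrite('pics/i_scene.png',cv2.resize(f,None,fx=6,fy=6,interpolation=2))"
```

```text
clock: 10.85
position: [0.5798, -0.0166, 0.1805]
ee_rot: [-0.004, 0.843, -0.538, 0.01]
contact_force: [1.0, -0.3, -1.4]
width: 0.0114
tool shift mm [ 1.3 -2.9  0.6] yaw -65.1 tilt z [ 0.0207 -0.0043 -0.9998] turn -137.0 t 10.85 q6 0.988752019361084 dist 0.0032338039856746655
disp xyz -3.0 -1.1 180.5 F [ 1.01 -0.32 -1.41] M [-0.011  0.367 -0.055] w 0.011353374246419625
```

```bash
sleep 3
```

```text
(no output)
```

View pics/i_scene.png

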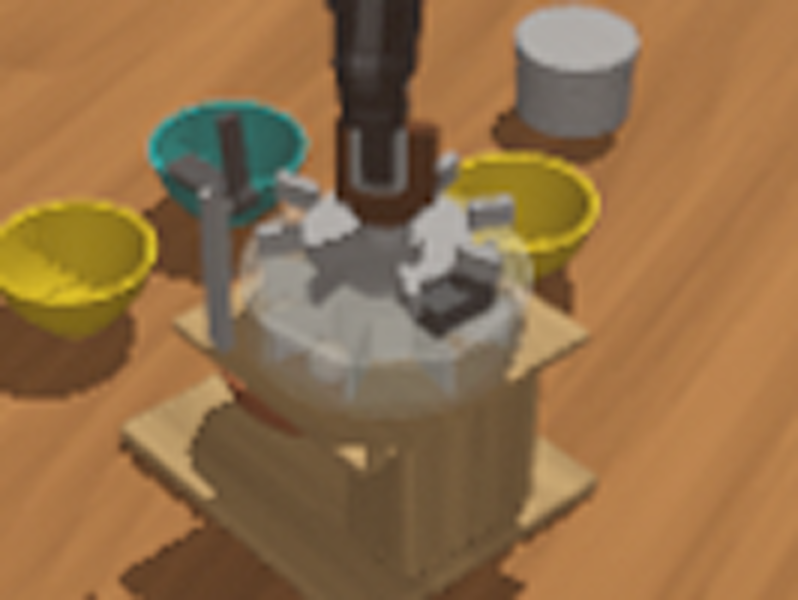

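```bash
python3 -m inch '[[0,0,0,0,0],[0,0,0,0,0],[0,0,0,0,0],[0,0,0,-15,0],[0,0,0,-20,0],[0,0,0,-20,0],[0,0,0,-20,0],[0,0,0,-20,0],[0,0,0,0,0]]'; python3 -c "
from h import *
go(-60,250,260)
p=eyes.get_image('scene'); f=np.asarray(p['frame'])[160:260,280:413,::-1]
cv2.imwrite('pics/j_scene.png',cv2.resize(f,None,fx=6,fy=6,interpolation=2))"
```

```text
clock: 11.65
position: [0.5781, -0.0165, 0.2812]
ee_rot: [-0.005, 0.844, -0.536, 0.012]
contact_force: [0.3, -0.3, 0.4]
width: 0.0425
tool shift mm [-221.4 -131.6   20.6] yaw -64.85 tilt z [ 0.0244 -0.0048 -0.9997] turn None t 11.65 q6 0.9837949226793964 dist 0.2583902076159415
disp xyz -4.7 -1.5 281.2 F [ 0.35 -0.31  0.4 ] M [-0.001 -0.029 -0.026] w 0.04245150331202744
```

```bash
sleep 3
```

View pics/j_scene.png

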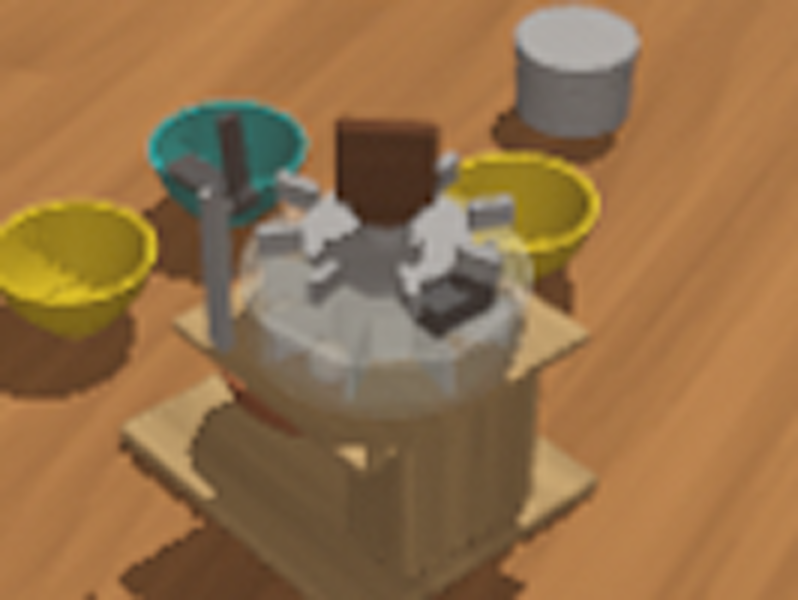

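Knob released, wheel at a detent, pawl flipped. Moving aside to see the bowl from the top camera.

```bash
python3 -m inch '[[0,-12,-7,0,0],[0,-25,-14,0,0],[0,-30,-17,0,0],[0,-30,-17,0,0],[0,-30,-17,0,0],[0,-30,-17,0,0],[0,-30,-17,0,0],[0,-30,-17,0,0],[0,-30,-17,0,0],[0,-30,-17,0,0],[0,0,0,0,0]]'; python3 -c "
from h import *
go(-60,250,260)
p=eyes.get_image('top'); f=np.asarray(p['frame'])[140:240,250:383,::-1]
cv2.imwrite('pics/k_top.png',cv2.resize(f,None,fx=6,fy=6,interpolation=2))
for k in ('bead1_center','pawl_tab','coin_tin','flashlight','jar','bowl'):
  for m in mark_of(p,k)[:4]: print(k,np.round(m['point'],1),round(m['confidence'],2),atz(p,m['point'],.03 if 'bead' in k else .17 if 'pawl' in k else 0).round(3))"
```

```text
clock: 12.62
position: [0.5947, 0.3226, 0.2602]
ee_rot: [0.002, 0.843, -0.538, 0.0]
contact_force: [0.7, 0.4, 0.2]
width: 0.0425
tool shift mm [78.9 26.9  0.5] yaw -65.08 tilt z [-0.0021 -0.0035 -1.    ] turn None t 12.6167 q6 1.531596285167489 dist 0.08335650453708798
disp xyz -94.2 326.0 260.2 F [0.71 0.4  0.2 ] M [0.019 0.006 0.034] w 0.042536882484321276
bead1_center [211.9 193.1] 0.74 [0.508 0.316 0.03 ]
bead1_center [160.4 434.7] 0.49 [ 0.646 -0.346  0.03 ]
pawl_tab [208.3 324.2] 0.59 [ 0.49  -0.038  0.17 ]
coin_tin [209.  192.4] 0.84 [0.522 0.326 0.   ]
flashlight [162.6 434.7] 0.57 [ 0.648 -0.353  0.   ]
flashlight [191.7 329.4] 0.5 [ 0.567 -0.056  0.   ]
jar [236.4 449.3] 0.62 [ 0.439 -0.381  0.   ]
jar [173.4 314.7] 0.26 [ 0.62  -0.015  0.   ]
bowl [197.1 251.6] 0.88 [0.554 0.161 0.   ]
bowl [253.4 258.6] 0.87 [0.397 0.14  0.   ]
bowl [166.8 376.6] 0.78 [ 0.638 -0.189  0.   ]
bowl [206.  309.3] 0.74 [0.527 0.001 0.   ]
```

```bash
sleep 3
```

```text
(no output)
```

View pics/k_top.png

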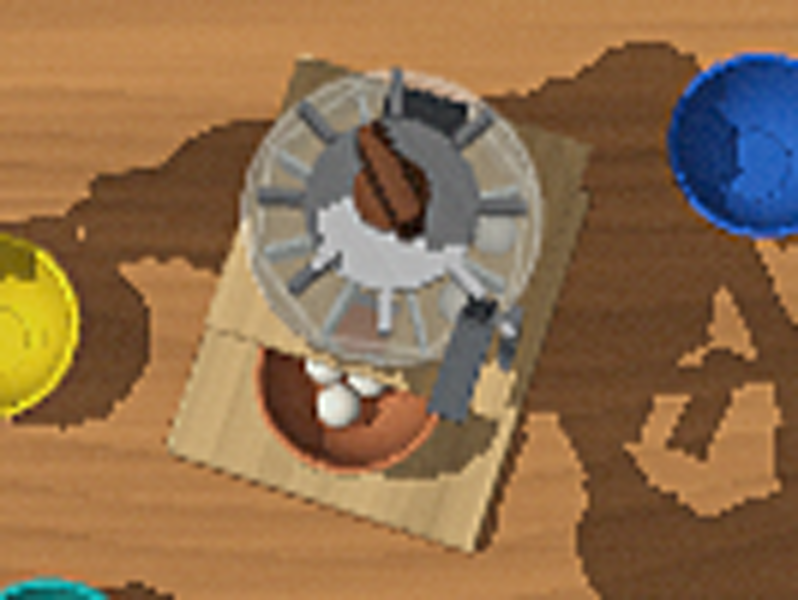

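The top view shows three white beads in the terracotta bowl, at about (320,368), (365,382) and (338,405). Two are still in the wheel, at (495,232) and (455,300), and the pawl lies to the front at (462,360).

```bash
python3 -m inch '[[0,0,0,-5,0],[0,0,0,0,0],[0,0,0,0,0]]'; python3 -c "
from h import *
print(manip.sign_off())"
```

```text
clock: 13.22
position: [0.5968, 0.3105, 0.2699]
ee_rot: [0.003, 0.84, -0.543, 0.003]
contact_force: [0.2, -0.1, 0.2]
width: 0.0427
the job is handed in; nothing more can be done
None
```

I flipped the pawl over to the front with the shut fingers. Then I gripped the knob, turned it about 137° clockwise for three clicks, let go and moved the arm clear. The job was handed in at about 13 s; sign-off gives no verdict.

- **Beads:** the last top view shows three beads in the terracotta bowl and two still in the wheel.
- **Pawl and wheel:** the pawl is flipped fully over to the front. In the scene view after release the wheel was sitting at a detent.
- **Forces:** readings were about 4 N or less at the end of each move.
- **Bowl and bystanders:** the flashlight and coin tin were located within about 14 mm of their first estimates. The jar agreed closely with its first estimate from the other camera. The bowl looks unmoved, but I only judged that by eye, because its origin was never located at the start.
- **Disagreement:** the bead detector was wrong in that last view. It reported a bead on the coin tin and one on the flashlight, so the bead count comes from looking at the picture.

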